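# Pop the analyser's sample hatch with one press

## Robot

A 6-joint arm with a two-finger parallel gripper is mounted at the origin on the work surface. World frame = base frame: x ahead of the robot, y to its left, z up, the work surface at z = 0. Lengths are in m, angles in rad, forces in N, time in s.
With the tool pointing down it reaches from about 0.375 to 0.9 m from the base axis. Payload 3.1 kg.
Tool frame: the origin (TCP) lies at the very end of the fingers, on their centre line; the grasp point (between the pads) lies 19 mm behind it; x points along the fingers, y is the direction in which the jaws open and shut, and the axes are right-handed (so a half turn about x gives the same grasp; the last joint's range is limited). The gripper opens to 87 mm and grips with 3 to 60 N. Pads are 19 mm wide; open, the fingers measure 117 mm over their backs; the gripper's body (75 mm by 190 mm) begins 51 mm behind the grasp point.
Start: joints at [-1.498, 0.527, 1.433, -0, 1.181, -0.178], TCP at [0.156, -0.605, 0.223] pointing down, gripper open.
Joint ranges: [-3.08, 3.08], [-0.75, 2.2], [0.22, 2.44], [-1.43, 4.57], [0, 2.65], [-2.85, 2.85]. Speed limits (rad/s): [2.79, 2.79, 3.14, 3.14, 3.14, 3.14].

## Interface

Orientations are given as a unit quaternion [x, y, z, w].
In Python, from rig import robot gives the robot as it stands.
- The arm moves only by the tool carry_out, never from a script. Its argument "commands" is a list that holds one entry, the list of rows, each a list of 5 numbers: the opening, from 0 (shut) to 1 (fully open), then the shift along the tool's x, y, z in mm, then the turn about the tool's x in degrees. In form: [[[hand, x, y, z, twist], ...]]. A call has 1 to 8 rows; each row shifts and turns the pose as measured when the row begins, along the tool's axes as they then stand; what a row does not reach is not made up. A row lasts 1/12 s, in which the tool goes at most 41.7 mm and 7.16 degrees, less where a joint would pass 70% of its speed; a pose out of reach is approached as far as the arm can. A call with a gripper value outside its range is refused whole. The fingers move at their own pace and stop on an object; "force" is the grip in N (left out, the last holds). Time passes only in rows, so rows that do not move let the fingers close. It gives the time, the measured TCP pose, the force and the opening at its end, in the units of the state.
- robot.get_obs(): the state, without advancing time (a new reading comes with each control period).
- robot.camera(name): name is "scene" or "top"; returns the picture (400x640x3 uint8, red, green, blue); there is no depth.
- robot.camera_model(name): a dict with "fx", "fy", "cx", "cy" (pixels), "k1" (the pictures are not rectified: a ray, as slopes to the right and down, at radius r is drawn at 1 + k1 r^2 times it, then the intrinsics apply), "R" (3x3) and "t" (3): a world point X has camera coordinates R X + t. Camera axes: x right, y down, z forward; pixel columns grow to the right and rows downward; lengths in m; the calibration is good to about 2 mm. A picture is of the moment at which its call begins. camera_model takes no time and is no camera call.
- robot.hand_in(): hands the job in, once; it reports no verdict.
The state is a dict: "time": time; "q": joint angles; "joint_velocities": joint speeds; "joint_torque": joint torques, N m; "position": TCP position; "tool_rot": TCP orientation; "ft_force": force on the tool from outside, world axes, zero at the start; "moment": the same for the moment, N m; "grip_width": finger opening in m.
Only numpy, scipy, OpenCV 4.12 (cv2) and the standard library are available. Lean on these libraries where they do the work, as an engineer would, in place of code of your own. Each camera call takes 0.05 s, during which the arm holds its last target. There are 200 camera calls.

## Task

Get the white finds analyser ready for the next find: with a fingertip, press the front of its green lid down once, then take the finger away and let the lid pop up by itself, and see that it stays open. Do not push or pull the raised lid. Leave the orange-lidded battery box shut, do not pick anything up, and leave the stone, sherd and cup where they are.

Things in the scene. Friction and masses are not known exactly. Their poses are not given: they have to be found in the camera images.
- analyser: White bench analyser with a green lid, fixed on a dark stand set anywhere from 1 to 33 mm high; 180 mm front to back and 140 mm wide, body 95 mm high, lid top 120 mm above its origin, which is the centre of its underside (on the stand); its front is its own -x side, its y runs along the front edge, z is up. The green lid (150 mm front to back, 120 mm wide, 12 mm thick) is hinged along the body's rear (+x) edge with no frame round it.
- analyser_lid_press (a point): Black 22 mm dot on top of the green lid, at the middle of its front, 20 mm from its front edge, 130 mm from the hinge. Press straight down: it sinks 10 mm against 2 to 4 N (5 or more if pushed fast), then meets a stop. The latch lets go at about 6 mm, so press 8 mm or to the stop (force jumps past 6 N); once the finger leaves, the lid rises by itself. A second full press would latch it shut again.
- analyser_lid (a joint): Angle of the green lid, rad: 0 latched shut, negative while pressed down (stop at -0.077), positive when open; it swings its front edge up and back to about 1.15 when fully open, damped, in about 3 to 4 s.
- batterybox_lid_press (a point): The black dot on the orange lid of the black battery box, a unit of the same size and form as the analyser (180 x 140 mm, lid top 120 mm above its own stand, the dot at the middle of the front of its lid, 50 mm forward of the centre of the box). Its lid works in the same way and must be left shut.
- batterybox_lid (a joint): Angle of the orange lid, same meaning; it is 0 (shut) at the start.
- stone_mid (a point): Centre of a loose grey stone, 54 mm across and 31 mm high, standing on the table. Not to be disturbed.
- sherd_mid (a point): Centre of a loose reddish potsherd, about 60 x 40 mm and 16 mm high, flat on the table. Not to be disturbed.
- cup_mid (a point): Centre of a loose blue plastic sample cup, 52 mm across and 50 mm high, upright on the table. Not to be disturbed.
There are look-alikes about, which are no part of the job. Of the things that look like the analyser, take the one that is farthest from the robot's base at the start.

How it is judged:
By the outcome, as a careful person would: the job done as asked, in the order asked, and still so for the second after the job is handed in, with the robot touching nothing.
It also fails if it takes over 34 s, if anything falls off the work surface, if the arm or the gripper's body presses on something with over 40 N, if the wrist force passes 120 N, or if a joint passes its speed limit or range.

## Working session

There is one attempt and no reset: what is moved stays moved. The work goes in short steps, Python scripts to look and compute and a tool call to move; the robot and the scene stay as the last step left them, time stands still between calls to the robot, and variables do not carry over. Pictures are saved under pics/ and viewed, on a budget of 10 in all, crops included, one or two more only if the job needs it, and the job is handed in when it is done.

Besides the shell and the picture viewer there is one more tool, called after "Call:" as name([rows], argument=value, ...), one row to a line, values as JSON. carry_out: Moves the arm, as the interface text tells. Its arguments: {"type":"object","properties":{"commands":{"type":"array"},"force":{"type":"number"}},"required":["commands"]}

```bash
mkdir -p pics
python3 - <<'E'
from rig import robot
import cv2,numpy as np
o=robot.get_obs();print({k:np.round(v,3) for k,v in o.items()})
for n in("scene","top"):
    im=robot.camera(n);cv2.imwrite(f"pics/{n}0.png",im[:,:,::-1]);m=robot.camera_model(n);print(n,m)
E
```

```text
{'time': np.float64(0.0), 'q': array([-1.497,  0.528,  1.434, -0.   ,  1.181, -0.179]), 'joint_velocities': array([-0.   ,  0.   , -0.002, -0.001,  0.001,  0.001]), 'joint_torque': array([-1.0000e-03, -4.4005e+01, -1.7659e+01,  6.3000e-02,  5.8000e-02,
       -0.0000e+00]), 'position': array([ 0.156, -0.605,  0.222]), 'tool_rot': array([ 0.702,  0.09 , -0.701,  0.088]), 'ft_force': array([-0.529, -0.088, -0.762]), 'moment': array([ 0.03 , -0.005,  0.002]), 'grip_width': np.float64(0.087)}
scene {'fx': 456.48345436484016, 'fy': 456.48345436484016, 'cx': 316.07320279508707, 'cy': 195.57674955193207, 'k1': -0.027754610677157482, 'R': array([[ 0.77215242,  0.63541822,  0.00493167],
       [ 0.49587109, -0.59768696, -0.62998584],
       [-0.39735688,  0.48889057, -0.77659096]]), 't': array([-0.37628774, -0.17910931,  1.68893242])}
top {'fx': 393.7121270824604, 'fy': 393.7121270824604, 'cx': 325.7868350697383, 'cy': 195.40158202433227, 'k1': 0.011560071023288784, 'R': array([[-1.23673271e-02, -9.99921975e-01, -1.75851695e-03],
       [-9.90606361e-01,  1.24915895e-02, -1.36172676e-01],
       [ 1.36184018e-01,  5.79060588e-05, -9.90683557e-01]]), 't': array([0.00909433, 0.51069013, 1.1141247 ])}
```

View pics/scene0.png

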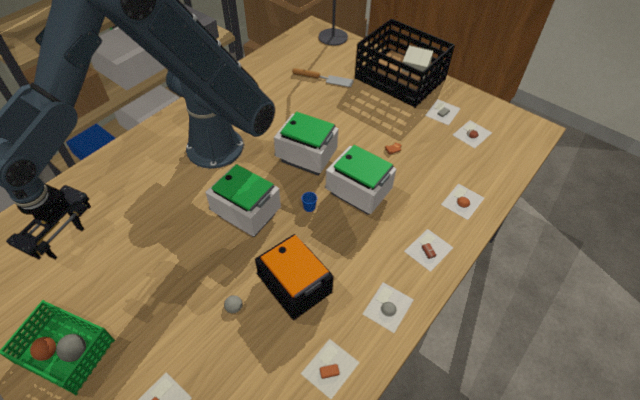

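View pics/top0.png

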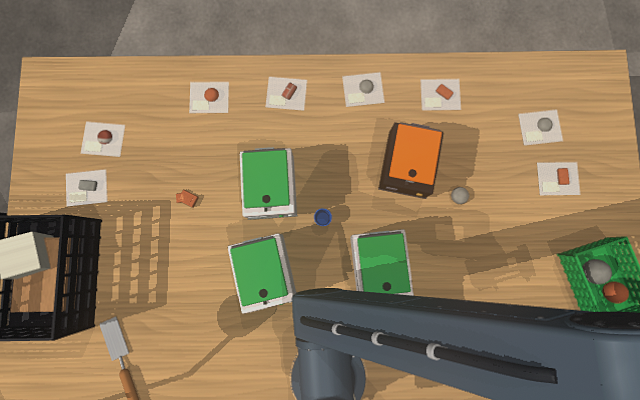

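Top view: three white units with green lids, at (266,180), (260,272) and (383,262). The orange-lidded box is at (415,155), the cup at (322,217), the stone at (460,195) and the sherd at (187,198). Image-up is +x, so the unit at (266,180) should be the farthest. I'll measure the dots in both views and make one enlarged crop.

```bash
cat > h.py <<'E'
from rig import robot
import cv2,numpy as np
def ray(n,uv):
    m=robot.camera_model(n);K=np.array([[m["fx"],0,m["cx"]],[0,m["fy"],m["cy"]],[0,0,1]])
    p=cv2.undistortPoints(np.array([[uv]],float),K,np.array([m["k1"],0,0,0,0.]))[0,0]
    R=np.array(m["R"]);d=R.T@np.r_[p,1];return -R.T@np.array(m["t"]),d/np.linalg.norm(d)
def plane(n,uv,z):
    c,d=ray(n,uv);return c+d*(z-c[2])/d[2]
def tri(a,b):
    (c1,d1),(c2,d2)=ray("top",a),ray("scene",b)
    s=np.linalg.lstsq(np.c_[d1,-d2],c2-c1,rcond=None)[0]
    p,q=c1+s[0]*d1,c2+s[1]*d2;return (p+q)/2,np.linalg.norm(p-q)
def lids(im,lo=(45,120,60),hi=(80,255,255)):
    hsv=cv2.cvtColor(im,cv2.COLOR_RGB2HSV);mk=cv2.inRange(hsv,lo,hi);out=[]
    for c in cv2.findContours(mk,cv2.RETR_EXTERNAL,cv2.CHAIN_APPROX_NONE)[0]:
        if cv2.contourArea(c)<900: continue
        h=np.zeros_like(mk);cv2.drawContours(h,[cv2.convexHull(c)],-1,255,-1)
        h=cv2.erode(h,np.ones((3,3)));dk=cv2.inRange(hsv[:,:,2],0,70)&h
        n,_,st,ce=cv2.connectedComponentsWithStats(dk)
        r=cv2.minAreaRect(c)
        out.append((np.round(r[0],1),np.round(r[1],1),round(r[2],1),[(np.round(ce[i],1),int(st[i,4])) for i in range(1,n) if st[i,4]>8],cv2.approxPolyDP(cv2.convexHull(c),6,True)[:,0].tolist()))
    return out
E
python3 - <<'E'
from h import *
ims={}
for n in("scene","top"):
    im=cv2.imread(f"pics/{n}0.png")[:,:,::-1].copy();ims[n]=im
    for l in lids(im):print(n,*l)
    print(n,"orange",*lids(im,(5,180,120),(20,255,255)))
a=cv2.resize(ims["top"][135:315,220:420],None,fx=2,fy=2,interpolation=2)
b=cv2.resize(ims["scene"][110:245,195:410],None,fx=2,fy=2,interpolation=2)
c=np.zeros((360,830,3),np.uint8);c[:,:400]=a;c[:270,400:]=b
cv2.imwrite("pics/crop.png",cv2.resize(c,(800,347))[:,:,::-1])
E
```

```text
scene [ 57.  344.5] [96.7 71.9] 27.7 [(array([ 41.7, 310.9]), 10), (array([ 36.2, 316.7]), 13), (array([ 35.3, 324.2]), 51), (array([ 20.1, 342.1]), 216), (array([ 78.5, 351. ]), 113), (array([102.1, 339.7]), 9), (array([100.5, 349.1]), 11), (array([ 91.1, 354. ]), 31), (array([ 52.7, 353.5]), 11), (array([ 86.8, 366.1]), 71), (array([ 74.8, 381.4]), 160)] [[42, 300], [114, 340], [76, 394], [0, 353]]
scene [241.7 186.1] [50.6 35.5] 29.7 [(array([228.2, 177.1]), 29)] [[236, 164], [272, 183], [249, 209], [212, 188]]
scene [362.4 165.7] [49.7 30.2] 28.3 [(array([348.1, 156.6]), 17)] [[353, 145], [391, 164], [373, 187], [334, 166]]
scene [306.9 128.7] [46.6 27. ] 19.7 [(array([292.8, 122.1]), 12)] [[296, 112], [333, 124], [319, 146], [281, 133]]
scene orange (array([294. , 263.9]), array([53.6, 44.5]), 51.3, [(array([281.7, 249.6]), 27)], [[295, 235], [328, 271], [292, 296], [261, 256]])
top [258.4 271.6] [59.1 46.6] 77.1 [(array([263. , 292.8]), 49)] [[274, 238], [287, 293], [243, 305], [231, 249]]
top [604.8 280.2] [80.  74.6] 71.6 [(array([607.4, 240.9]), 37), (array([596.1, 244.6]), 16), (array([589.6, 246.4]), 14), (array([583.5, 248.3]), 10), (array([577.3, 250.4]), 9), (array([567.6, 253.8]), 30), (array([587.2, 269.3]), 83), (array([632.9, 288.4]), 175), (array([604.2, 294. ]), 22), (array([632.8, 308. ]), 42)] [[626, 237], [639, 265], [639, 311], [581, 310], [557, 254]]
top [383.6 264.7] [58.4 46.3] 83.7 [(array([386.6, 286.2]), 57)] [[402, 234], [409, 291], [364, 291], [358, 239]]
top [265.1 178.6] [55.  44.5] 86.7 [(array([266. , 198.5]), 44)] [[285, 150], [288, 204], [245, 207], [243, 153]]
top orange (array([415.4, 154. ]), array([45.2, 53.7]), 10.8, [(array([412.3, 172.8]), 21)], [[399, 124], [441, 132], [432, 184], [389, 175]])
```

View pics/crop.png

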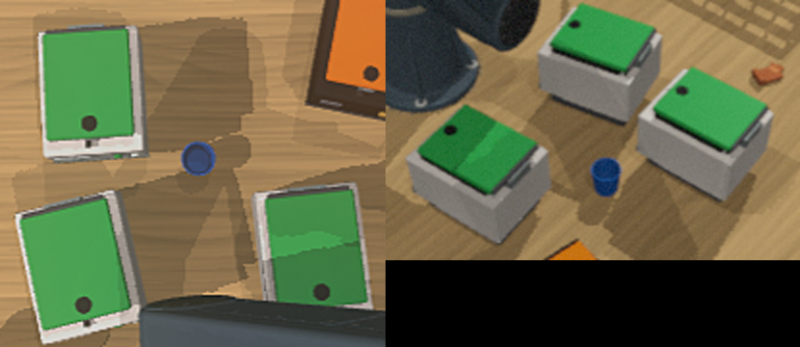

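The crop confirms all three white units with green lids and their front dots: top (266,198), (263,293) and (387,286). The upper-left one, scene dot (348,157), lies furthest out in x. Triangulating now, with distances from the base.

Run:
```python
from h import *
P=[("A",(266,198.5),(348.1,156.6)),("B",(263,292.8),(292.8,122.1)),("C",(386.6,286.2),(228.2,177.1)),("orange",(412.3,172.8),(281.7,249.6))]
for n,a,b in P:
    p,e=tri(a,b);print(n,p.round(4),"gap",round(e,4),"dist",np.hypot(*p[:2]).round(3))
    if n=="A": pA=p
for uv in [(285,150),(288,204),(245,207),(243,153),(265.1,178.6)]:print("corner",plane("top",uv,pA[2]).round(4))
print("cup",plane("top",(322,217),.05).round(3))
from scipy.spatial.transform import Rotation as Ro
o=robot.get_obs();M=Ro.from_quat(o["tool_rot"]).as_matrix();print(M.round(3));print("tool shift mm",(M.T@(pA-o["position"])*1000).round(0))
```

```text
A [0.4886 0.1594 0.147 ] gap 0.0014 dist 0.514
B [0.248  0.1648 0.1517] gap 0.0002 dist 0.298
C [ 0.2604 -0.1486  0.1514] gap 0.0001 dist 0.3
orange [ 0.5547 -0.2302  0.1357] gap 0.0012 dist 0.601
corner [0.6192 0.1102 0.147 ]
corner [0.4738 0.1021 0.147 ]
corner [0.4674 0.2148 0.147 ]
corner [0.6124 0.2223 0.147 ]
corner [0.5423 0.1628 0.147 ]
cup [0.447 0.014 0.05 ]
[[-0.     0.249 -0.968]
 [ 0.002 -0.968 -0.249]
 [-1.    -0.002 -0.   ]]
tool shift mm [  76. -657. -513.]
```

Unit A is the one: 0.514 m from the base against 0.30 for B and C, and the only one within reach with the tool pointing down. Dot z is 0.147 (allowed 0.121–0.153), the lid measures 146 x 113 mm, and the dot is 18 mm from the front edge, so all of it fits. Moving now, fingers closing, bowing outward past the base.

Call:
carry_out([
  [[0, 0, -24, -33, 0], [0, 0, -24, -33, 0], [0, 0, -24, -33, 0], [0, 0, -24, -33, 0], [0, 0, -24, -33, 0], [0, 0, -24, -33, 0], [0, 0, -24, -33, 0], [0, 0, -24, -33, 0]],
], force=5)

```text
time: 0.77
position: [0.3629, -0.354, 0.2169]
tool_rot: [-0.701, -0.083, 0.703, -0.083]
ft_force: [1.0, 0.5, -0.1]
grip_width: 0.0419
```

Call:
carry_out([
  [[0, 0, -36, -19, 0], [0, 0, -36, -19, 0], [0, 0, -36, -19, 0], [0, 0, -36, -19, 0], [0, 0, -36, -19, 0], [0, 0, -36, -19, 0], [0, 0, -36, -19, 0], [0, 0, -36, -19, 0]],
])

```text
time: 1.43
position: [0.4457, -0.0316, 0.2152]
tool_rot: [-0.702, -0.082, 0.703, -0.082]
ft_force: [0.6, 0.1, -0.2]
grip_width: 0.0009
```

Call:
carry_out([
  [[0, 0, -35, -17, 0], [0, 0, -35, -17, 0], [0, 0, -35, -17, 0], [0, 0, -35, -17, 0], [0, 0, -33, -16, 0], [0, 0, 0, 0, 0]],
])

```text
time: 1.93
position: [0.4874, 0.1728, 0.2142]
tool_rot: [-0.702, -0.086, 0.702, -0.084]
ft_force: [0.0, -0.3, 0.2]
grip_width: 0.0005
```

Run:
```python
from h import *
from scipy.spatial.transform import Rotation as Ro
im=robot.camera("scene");o=robot.get_obs();M=Ro.from_quat(o["tool_rot"]).as_matrix()
print(o["time"],o["position"],o["ft_force"],o["grip_width"],M.round(3),(M.T@(np.array([.4886,.1594,.147])-o["position"])*1000).round(1))
t=robot.camera("top")
c=np.hstack([cv2.resize(im[70:270,240:440],(400,400),interpolation=2),cv2.resize(t[120:320,180:380],(400,400),interpolation=2)])
cv2.imwrite("pics/near.png",c[:,:,::-1])
```

```text
1.9833 [0.4863971  0.17035176 0.21386955] [-0.26708929  0.2576966   0.14919456] 0.0002765132174687119 [[-0.003  0.238 -0.971]
 [-0.    -0.971 -0.238]
 [-1.    -0.001  0.003]] [66.9 11.2  0.2]
```

View pics/near.png

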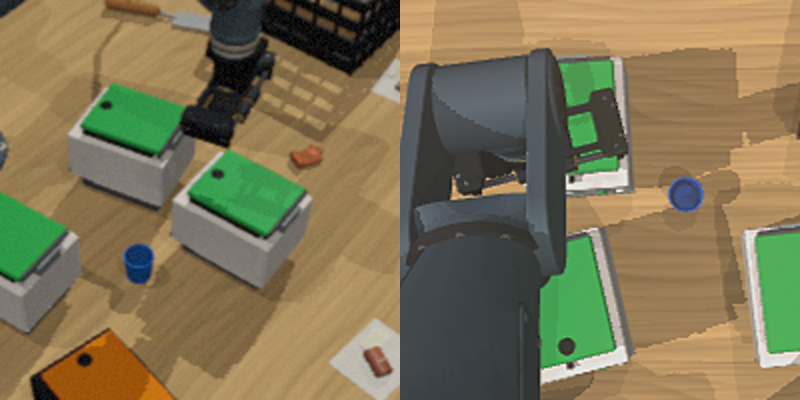

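The scene crop shows the closed fingers at about (222,138), where the TCP projects (px 351,139), above the target unit; its dot is at (348,157). The other units and the loose things are undisturbed. The correction is 11 mm along tool y, then down. I'll keep the last centimetre slow.

Call:
carry_out([
  [[0, 20, 11, 0, 0], [0, 20, 0, 0, 0], [0, 10, 0, 0, 0], [0, 0, 0, 0, 0], [0, 0, 0, 0, 0]],
])

```text
time: 2.45
position: [0.4868, 0.1506, 0.1622]
tool_rot: [-0.7, -0.081, 0.705, -0.084]
ft_force: [0.6, -0.4, 1.0]
grip_width: 0.0006
```

Call:
carry_out([
  [[0, 0, -8, 0, 0], [0, 0, 0, 0, 0], [0, 5, 0, 0, 0], [0, 3, 0, 0, 0], [0, 0, 0, 0, 0]],
])

```text
time: 2.87
position: [0.486, 0.1566, 0.1562]
tool_rot: [-0.701, -0.08, 0.704, -0.082]
ft_force: [0.1, 0.3, -0.2]
grip_width: 0.0002
```

Call:
carry_out([
  [[0, 3, -2, -2, 0], [0, 3, 0, 0, 0], [0, 3, 0, 0, 0], [0, 0, 0, 0, 0]],
])

```text
time: 3.2
position: [0.4881, 0.1595, 0.1471]
tool_rot: [-0.702, -0.08, 0.703, -0.083]
ft_force: [-0.1, 0.3, 2.0]
grip_width: 0.0005
```

Contact, about 2 N, near z 0.147–0.148, as measured. Pressing on steadily.

Call:
carry_out([
  [[0, 2, 0, 0, 0], [0, 2, 0, 0, 0], [0, 1, 0, 0, 0]],
])

```text
time: 3.45
position: [0.4882, 0.1595, 0.1422]
tool_rot: [-0.702, -0.08, 0.703, -0.083]
ft_force: [0.4, -1.0, 2.1]
grip_width: 0.0007
```

Call:
carry_out([
  [[0, 2, 0, 0, 0], [0, 1, 0, 0, 0]],
])

```text
time: 3.62
position: [0.4883, 0.1595, 0.1397]
tool_rot: [-0.702, -0.08, 0.703, -0.083]
ft_force: [-2.8, -0.5, 11.9]
grip_width: 0.0004
```

The force jumped to 12 N, so this is the stop, about 10 mm of travel. Lifting straight up at full speed, then back and to the side, clear of the lid's swing.

Call:
carry_out([
  [[0, -41, 0, 0, 0], [0, -41, 0, 0, 0], [0, -35, 10, 18, 0], [0, -20, 30, 18, 0], [0, 0, 40, 8, 0], [0, 0, 40, 0, 0], [0, 0, 40, 0, 0], [0, 0, 40, 0, 0]],
])

```text
time: 4.28
position: [0.4912, -0.044, 0.2803]
tool_rot: [-0.7, -0.085, 0.703, -0.088]
ft_force: [0.3, -0.0, 1.0]
grip_width: 0.0004
```

Call:
carry_out([
  [[0, 0, 40, 0, 0], [0, 0, 40, 0, 0], [0, 0, 40, 0, 0], [0, 0, 0, 0, 0], [0, 0, 0, 0, 0], [0, 0, 0, 0, 0], [0, 0, 0, 0, 0], [0, 0, 0, 0, 0]],
])

```text
time: 4.95
position: [0.5222, -0.1741, 0.2777]
tool_rot: [-0.702, -0.081, 0.703, -0.085]
ft_force: [-0.4, 0.8, -0.4]
grip_width: 0.0006
```

Call:
carry_out([
  [[0, 0, 0, 0, 0], [0, 0, 0, 0, 0], [0, 0, 0, 0, 0], [0, 0, 0, 0, 0], [0, 0, 0, 0, 0], [0, 0, 0, 0, 0], [0, 0, 0, 0, 0], [0, 0, 0, 0, 0]],
])

```text
time: 5.62
position: [0.5216, -0.1684, 0.2783]
tool_rot: [-0.701, -0.084, 0.702, -0.087]
ft_force: [-0.3, 0.3, -0.3]
grip_width: 0.0002
```

Run:
```python
from h import *
for i in range(45): im=robot.camera("scene")
t=robot.camera("top");o=robot.get_obs();print(o["time"],o["position"],o["ft_force"])
c=np.hstack([cv2.resize(im[60:330,180:450],(400,400),interpolation=2),cv2.resize(t[100:330,170:480],(400,297),interpolation=2) if 0 else cv2.resize(t[90:320,190:500][:, :],(400,400),interpolation=2)])
cv2.imwrite("pics/end.png",c[:,:,::-1])
for l in lids(im):print(*l[:4])
```

```text
7.9167 [ 0.52162398 -0.16844963  0.27824316] [0.20049543 0.89391631 0.40843995]
[ 57.  344.5] [97.1 72.4] 27.3 [(array([ 22.2, 328.6]), 10), (array([ 31.2, 333.1]), 12), (array([ 19.4, 339.3]), 52), (array([ 79.3, 349.9]), 88), (array([  8.5, 347.7]), 16), (array([ 18.5, 351.7]), 44), (array([ 52.2, 354.2]), 12), (array([ 76.4, 382.9]), 9), (array([ 70.1, 389. ]), 25)]
[239.  184.9] [45.3 35.4] 29.1 [(array([228.3, 177.1]), 28), (array([256. , 190.2]), 93)]
[376.3 156.6] [57.3 28.6] 74.1 [(array([374.2, 141.2]), 24)]
```

View pics/end.png

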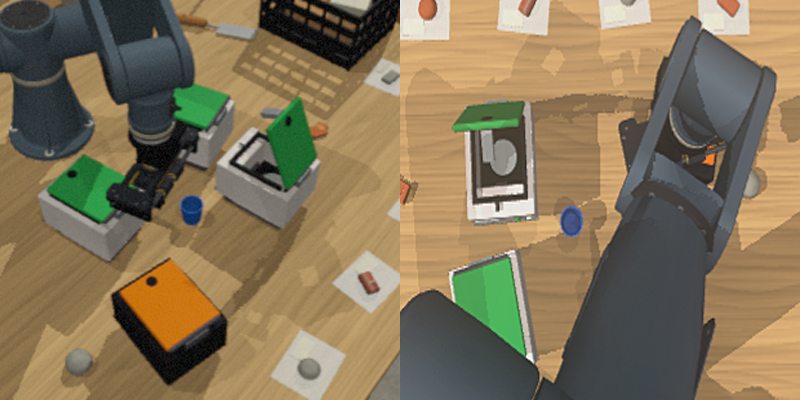

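The target lid stands wide open, dot at scene (374,141). The orange lid is shut, and the cup and stone are in place. The hand is clear, over nothing it touches. One numeric check that the lid is steady and the loose things haven't moved, then hand in.

Run:
```python
from h import *
a=cv2.imread("pics/scene0.png")[:,:,::-1].copy()
for i in range(20): b=robot.camera("scene")
print("target",[l[0:4] for l in lids(b) if l[0][0]>340])
for n,im in(("start",a),("end",b)):
    print(n,"orange",*lids(im,(5,180,120),(20,255,255)))
    h=cv2.cvtColor(im,cv2.COLOR_RGB2HSV)[190:215,295:325];print("cup",np.argwhere(cv2.inRange(h,(105,150,40),(130,255,255))>0).mean(0))
for n,(x,y) in(("stone",(233,304)),("sherd",(393,149))):
    print(n,"mean abs diff",np.abs(a[y-10:y+10,x-10:x+10].astype(int)-b[y-10:y+10,x-10:x+10]).mean().round(1))
o=robot.get_obs();print(o["time"],o["ft_force"])
robot.hand_in()
```

```text
target [(array([376.3, 156.5]), array([57.5, 28.2]), 74.7, [(array([374.2, 141.2]), 24)])]
start orange (array([294. , 263.9]), array([53.6, 44.5]), 51.3, [(array([281.7, 249.6]), 27)], [[295, 235], [328, 271], [292, 296], [261, 256]])
cup [10.87142857 13.78571429]
end orange (array([293.9, 264. ]), array([54. , 44.1]), 50.7, [(array([281.7, 249.5]), 26)], [[295, 235], [328, 271], [292, 296], [261, 256]])
cup [11.02912621 13.82524272]
stone mean abs diff 4.3
sherd mean abs diff 23.0
8.9167 [ 0.32384785  0.41305938 -0.01101193]
the job is handed in; nothing more can be done
```

The analyser's lid is open and stayed open, and I handed the job in at 8.9 s. I chose the farthest of the three green-lidded units, with its dot 0.51 m from the base against about 0.30 m for the other two. I pressed its dot once with the closed fingertips, about 10 mm to the stop (12 N). Then I lifted fast and moved the hand clear, so the lid rose by itself.

**What the last checks showed:**
- **Lid:** its dot was at the same pixel, (374,141), in two views 1 s apart, so it was standing still.
- **Battery box:** the orange lid and its dot had not moved, so it is still shut.
- **Cup and stone:** the cup was within 0.2 px of its starting place. The stone's patch of the picture barely changed.
- **Hand:** the wrist force was under 1 N, with nothing touching the robot.

**One check did not come out clean:** the picture patch at the sherd changed (mean difference 23). The raised lid now partly hides the sherd in that view, which probably explains it. The hand never went near the sherd, but I did not confirm its position separately.

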